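Seat the roller head on the tubing pump's drive and latch it

TASK

Fit the roller head into the round well of the tubing pump: set it in upright and, under light pressure, turn it until its slots find the drive and it drops fully home with its flange flat on the deck. Never press hard or wrench it round once it has dropped in. Then swing the latch all the way over the flange, let go, and leave the other things on the bench undisturbed.

Things in the scene. Friction and masses are not known exactly. Their poses are not given: they have to be found in the camera images.
- roller_head_grip (a point): Centre of the black upright grip bar on top of the roller head: 36 mm long (this point's x), 20 mm wide (y, the width to grip), 30 mm high. On the head's axis, 48 mm above the head's underside and 20 mm above the underside of its flange; z up.
- roller_head: The loose part to fit: grey, 63 mm high, 0.24 kg. Origin at the centre of its underside, x along the bar, z up. Drum d 60 mm, 28 mm high, small chamfer below; flange d 80, from 28 to 33 mm; grip bar 33 to 63 mm. Underneath, 4 mm deep inside a closed rim, is a cross of slots 12 mm wide, one along the bar and one across it: it fits the drive at every quarter turn.
- pump: White tubing pump, fixed; low case with its deck 62 mm above the bench. Origin on the bench, on the upright axis of the well; the case spans x = -80 to 80 and y = -110 to 70 mm; controls on its -x side. Well: round, d 63 mm (1.5 mm clearance round the drum), chamfered mouth, 32 mm deep; the drive stands in it.
- drive: The pump's drive, standing in the well: a black cross, 34 mm across, bars 7 mm wide, 15 mm high. Origin on its axis at its foot, 30 mm above the bench; axes as the pump's, NOT as the cross, whose angle is unknown and new each time. It does not turn. Sprung: sinks from 7 N, 0.7 N more per mm, 8.5 mm at most.
- pump_well (a point): Centre of the well's mouth, at deck height. While the slots do not match the drive, the head rests on it with its grip-bar centre 89 mm above the bench, or lower if pressed. When they match, within about 6 degrees, the drive springs up into them, the push from below vanishes and the head can drop to 82 mm, flange on the deck; turning further jams it against the drive.
- latch_knob (a point): Centre of the latch's upright black round knob, d 12 mm, 30 mm high, 89.5 mm above the bench (74.5 to 104.5). It stands 24 mm from the pivot on a flat steel arm, 14 mm wide, 5 mm thick, 42 mm long from the pivot, underside 69.5 mm above the bench, 2.5 mm above a seated flange; a head that is not home stops it.
- latch (a joint): Turn of the latch, rad, about an upright pivot at x = 0, y = -72 mm in the pump's frame. 0 = open, arm along the pump's -x; closes clockwise seen from above, to 1.57 with the arm along the pump's +y, toward the well's axis (stop at 1.60). Light friction (0.04 N m); stays where it is left.
- spare_coil: tied coil of clear spare tube, 66x67x21 mm, lying on the bench; bystander; origin at the centre of its underside
- timer: bench timer, 58x66x20 mm; bystander; origin at the centre of its underside
- clamp_screw_0: small chrome clamp screw, 27 mm across, 17 mm high; bystander; origin at the centre of its underside
- vial_0: glass vial with a white cap, 24 mm across, 56 mm high; bystander; origin at the centre of its underside
- forceps: steel forceps lying flat, 132 mm long; bystander; origin at the centre of its underside
Things that resemble listed ones, but are neither listed nor needed, are in the scene too. Leave any green look-alike of the roller_head alone.

How it is judged:
By the outcome, as a careful person would: the job done as asked, in the order asked, and still so for the second after the job is handed in, with the robot touching nothing.
It also fails if it takes over 67 s, if anything falls off the work surface, if the arm or the gripper's body presses on something with over 40 N, if the wrist force passes 120 N, or if a joint passes its speed limit or range.

ROBOT

A 7-joint arm with a two-finger parallel gripper is mounted at the origin on a cart in front of the work surface, level with it; the furniture and walls round the work are solid. World frame = base frame: x ahead of the robot, y to its left, z up, the work surface at z = 0. Lengths are in m, angles in rad, forces in N, time in s.
With the tool pointing down it reaches from about 0.425 to 0.925 m from the base axis. Payload 6.8 kg.
Tool frame: the origin (TCP) lies at the very end of the fingers, on their centre line; the grasp point (between the pads) lies bot.grip_point_offset behind it (bot.grip_point_offset is the distance from the TCP to the grasp point, in m); z points along the fingers, y is the line along which they close (so a half turn about z gives the same grasp; the last joint's range is limited). The gripper opens to 85 mm and grips with 20 to 120 N. Pads are 22 mm wide; open, the fingers measure 114 mm over their backs; the gripper's body (76 mm by 85 mm) begins 54 mm behind the grasp point. The pads swing forward as they close: fully open they stand 13 mm farther back than shut.
Start: joints at [1.063, 0.477, 0.022, 1.555, -0.011, 1.109, -0.083], TCP at [0.263, -0.622, 0.231] pointing down, gripper open.
Joint ranges: [-2.96, 2.96], [-0.34, 2.1], [-1.41, 1.46], [0.24, 2.44], [-1.37, 4.51], [0.17, 1.92], [-2.96, 2.96]. Speed limits (rad/s): [2.39, 2.39, 3.14, 3.14, 3.14, 3.14, 3.14].

INTERFACE

Orientations are given as a unit quaternion [w, x, y, z].
In Python, from station import bot, imaging gives the robot as it stands. The module is installed in compiled form; this text tells all that it offers.
- The arm moves only by the tool carry_out, never from a script. Its argument "targets" is one flat list of numbers, 5 for each row, row after row: the closure in counts, from 0 (fully open) to 255 (shut), then the shift along the world's x, y, z in mm, then the turn about the world's z in degrees. A call has 1 to 20 rows; each row shifts and turns the commanded pose from where the row before left it; what a row does not reach is not made up. A row lasts 1/10 s, in which the tool goes at most 50 mm and 8.59 degrees, less where a joint would pass 70% of its speed; a pose out of reach is approached as far as the arm can. A call is refused whole if a number of a shift passes 50 or a number of a turn 8.59, either way. A call with a gripper value outside its range is refused whole. The fingers move at their own pace and stop on an object; "newtons" is the grip in N (left out, the last holds). Time passes only in rows, so rows that do not move let the fingers close. It gives the time, the measured TCP pose, the force, the opening and the grip force at its end, in the units of the state.
- bot.get_obs(): the state, without advancing time (a new reading comes with each control period).
- imaging.read_camera(name): name is "scene" or "top"; returns a dict with "frame" (480x640x3 uint8, red, green, blue), "fov_y" (degrees; the focal length in pixels is half the picture's height over the tangent of half this angle, whatever the lens; pixels are square), "cx", "cy" (the principal point, pixels), "pose" (4x4, takes a point from camera to world coordinates). Camera axes: x right, y up, looking along -z (the intrinsics and any distortion apply to the point x, -y, -z); pixel columns grow to the right and rows downward; lengths in m; the calibration is good to about 2 mm. A picture is of the moment at which its call begins. There is no depth.
- bot.hand_in(): hands the job in; it is judged then, once.
The state is a dict: "t": time; "q": joint angles; "joint_vel": joint speeds; "joint_torque": joint torques, N m; "eef_pos": TCP position; "tool_rot": TCP orientation; "contact_force": force on the tool from outside, world axes, zero at the start; "torque": the same for the moment, N m; "gripper_width": opening from 0.0 (shut) to 1.0 (fully open); "grasp_force": force on a finger pad.
Only numpy, scipy, OpenCV 4.12 (cv2) and the standard library are available. Lean on these libraries where they do the work, as an engineer would, in place of code of your own. Each camera call takes 0.05 s, during which the arm holds its last target. There are 200 camera calls.

## Working session

There is one attempt and no reset: what is moved stays moved. The work goes in short steps, Python scripts to look and compute and a tool call to move; the robot and the scene stay as the last step left them, time stands still between calls to the robot, and variables do not carry over. Pictures are saved under pics/ and viewed, at most 10 in all, crops included, and the job is handed in when it is done.

Besides the shell and the picture viewer there is one more tool, called after "Call:" in YAML: its name, and indented under it one key for each argument. carry_out: Moves the arm, as the interface text tells. Its arguments: {"type":"object","properties":{"targets":{"type":"array","items":{"type":"number"}},"newtons":{"type":"number"}},"required":["targets"]}

```bash
mkdir -p pics
cat > h.py <<'E'
import numpy as np, cv2
from station import bot, imaging
def cam(n):
    c=imaging.read_camera(n); c['f']=240/np.tan(np.radians(c['fov_y']/2)); return c
def ray(c,u,v,z):
    d=np.array([(u-c['cx'])/c['f'],-(v-c['cy'])/c['f'],-1]); P=np.array(c['pose']); d=P[:3,:3]@d; o=P[:3,3]
    return o+d*(z-o[2])/d[2]
def proj(c,p):
    P=np.array(c['pose']); q=P[:3,:3].T@(np.array(p)-P[:3,3]); return c['cx']-c['f']*q[0]/q[2], c['cy']+c['f']*q[1]/q[2]
def save(c,n): cv2.imwrite('pics/'+n+'.png',c['frame'][:,:,::-1])
E
python3 - <<'E'
from h import *
for n in('scene','top'):
    c=cam(n); save(c,n+'0'); print(n,c['f'],c['cx'],c['cy'],{k:v for k,v in c.items() if k not in('frame','pose')}); print(np.round(c['pose'],3))
o=bot.get_obs(); print(o,bot.grip_point_offset)
E
```

```text
scene 554.4404182207087 313.88150277095787 231.43589072947003 {'fov_y': 46.81256911952746, 'cx': 313.88150277095787, 'cy': 231.43589072947003, 'f': np.float64(554.4404182207087)}
[[-0.626  0.469 -0.623 -0.255]
 [-0.78  -0.359  0.513  0.782]
 [ 0.017  0.807  0.59   0.815]
 [ 0.     0.     0.     1.   ]]
top 598.4790565773537 315.77185120866034 241.90602876376207 {'fov_y': 43.70320341583848, 'cx': 315.77185120866034, 'cy': 241.90602876376207, 'f': np.float64(598.4790565773537)}
[[-0.013  0.982 -0.19   0.27 ]
 [-1.    -0.008  0.023  0.154]
 [ 0.021  0.19   0.981  1.415]
 [ 0.     0.     0.     1.   ]]
{'t': 0.1, 'q': array([ 1.06290614,  0.4777174 ,  0.02233138,  1.55632905, -0.0114932 ,
        1.10928218, -0.08309945]), 'joint_vel': array([-0.00187203, -0.00216358,  0.00037511, -0.0032973 , -0.00074165,
        0.00067684,  0.00071837]), 'joint_torque': array([ 4.38180883e-03, -5.97763824e+01,  1.61357414e+00, -2.81955242e+01,
        1.28389723e-02,  4.99460060e-03,  3.36534129e-05]), 'eef_pos': array([ 0.26252157, -0.62129683,  0.23043267]), 'tool_rot': array([-7.74212675e-04,  9.80083736e-01,  1.98583040e-01, -2.16700934e-04]), 'contact_force': array([-0.06480368, -0.14799995, -0.33473427]), 'torque': array([ 2.58868167e-03,  8.59076825e-03, -9.80157663e-05]), 'grasp_force': 0.0, 'gripper_width': 1.0011491354709705} 0.0187
```

View pics/scene0.png

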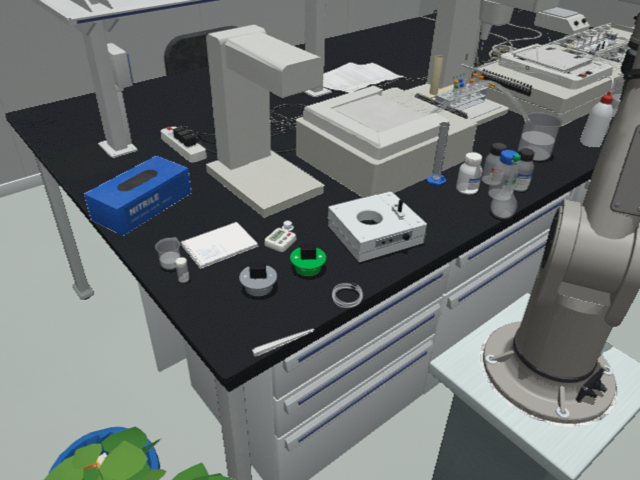

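View pics/top0.png

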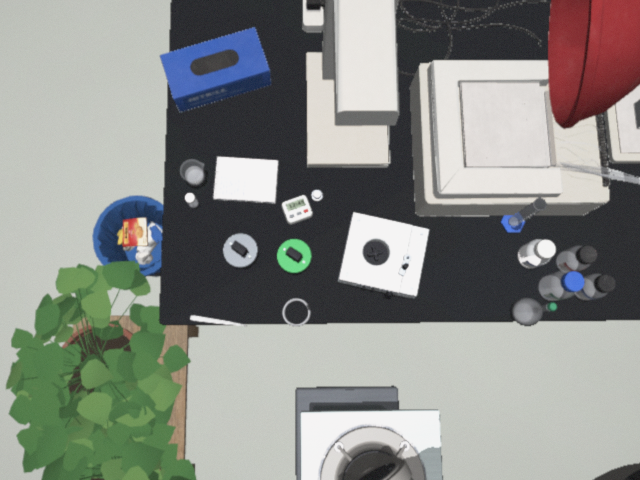

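The top view shows the grey head at (240,250), the green decoy at (293,256), the well at (376,252), the latch knob near (405,263) and the coil at (296,312). In the scene view, the grey head is at (258,280) and the pump at (377,222). Next I'll measure these more finely.

```bash
cat > m.py <<'E'
from h import *
c=cam('top'); f=c['frame']; hsv=cv2.cvtColor(f,cv2.COLOR_RGB2HSV); g=f.max(2).astype(np.uint8)
def comps(m,x0,y0,x1,y1,amin):
    k=np.zeros_like(m); k[y0:y1,x0:x1]=m[y0:y1,x0:x1]
    cs,_=cv2.findContours(k,cv2.RETR_CCOMP,cv2.CHAIN_APPROX_NONE)
    return [a for a in cs if cv2.contourArea(a)>amin]
def ang(c,rect,z):
    b=cv2.boxPoints(rect); e=max([(b[0],b[1]),(b[1],b[2])],key=lambda s:np.linalg.norm(s[0]-s[1]))
    p,q=ray(c,*e[0],z),ray(c,*e[1],z); return np.degrees(np.arctan2(*(q-p)[1::-1])),np.linalg.norm(q-p)
# head flange: bright blob ; bar = dark hole in it
m=(g>80).astype(np.uint8)
for a in comps(m,215,225,268,275,20):
    r=cv2.minAreaRect(a); print('head',np.round(r[0]+r[1]),cv2.contourArea(a),'flange',ray(c,*r[0],.033),'bar',ray(c,*r[0],.063),ang(c,r,.063))
# pump deck
w=(g>150).astype(np.uint8)
for a in comps(w,330,205,440,305,20):
    r=cv2.minAreaRect(a); M=cv2.moments(a); print('pump',np.round(r[0]+r[1]),cv2.contourArea(a),ray(c,*r[0],.062),ang(c,r,.062),'e',cv2.fitEllipse(a))
    if cv2.contourArea(a)>3000:
        q=cv2.approxPolyDP(a,8,True)[:,0]; print([(tuple(int(i) for i in p),np.round(ray(c,*p,.062)[:2],3)) for p in q])
a=cv2.resize(f[205:305,330:440],None,fx=5,fy=5,interpolation=cv2.INTER_CUBIC)
b=cv2.resize(f[225:275,215:265],None,fx=5,fy=5,interpolation=cv2.INTER_CUBIC)
o=np.zeros((500,800,3),np.uint8); o[:,:550]=np.clip(a*1.,0,255); o[:250,550:]=b
i=f[235:270,358:394]; o[250:495,550:]=0; t=cv2.resize(np.clip(i*3.,0,255).astype(np.uint8),(250,243),interpolation=cv2.INTER_CUBIC); o[255:498,550:]=t
cv2.imwrite('pics/crop1.png',o[:,:,::-1])
E
python3 m.py
```

```text
head [240. 250.  34.  35.] 920.5 flange [0.52007423 0.30045868 0.033     ] bar [0.5146468  0.29727515 0.063     ] (np.float64(-90.4679707212107), np.float64(0.08034989384928783))
head [240. 249.  17.  10.] 142.5 flange [0.52272531 0.30031017 0.033     ] bar [0.51724031 0.29712986 0.063     ] (np.float64(-124.36208578018042), np.float64(0.04058020158476043))
pump [384. 254.  80.  69.] 5341.5 [ 0.50290231 -0.03492045  0.062     ] (np.float64(-103.0567698001942), np.float64(0.18573165126045374)) e ((383.8521728515625, 253.94723510742188), (79.82708740234375, 93.34638977050781), 105.52324676513672)
[((353, 212), array([0.602, 0.035])), ((339, 279), array([0.446, 0.071])), ((416, 295), array([ 0.407, -0.104])), ((428, 229), array([ 0.561, -0.139]))]
pump [405. 266.   6.   7.] 37.5 [ 0.47482584 -0.08088436  0.062     ] (np.float64(-46.17575083538768), np.float64(0.016594096878158496)) e ((404.72418212890625, 266.2016296386719), (6.549622535705566, 7.90814208984375), 60.00495529174805)
pump [376. 252.  27.  27.] 575.5 [ 0.50858112 -0.0147309   0.062     ] (np.float64(-1.5621008526864608), np.float64(0.06305412414402754)) e ((375.63232421875, 251.77537536621094), (26.697284698486328, 27.52212905883789), 117.1473159790039)
```

View pics/crop1.png

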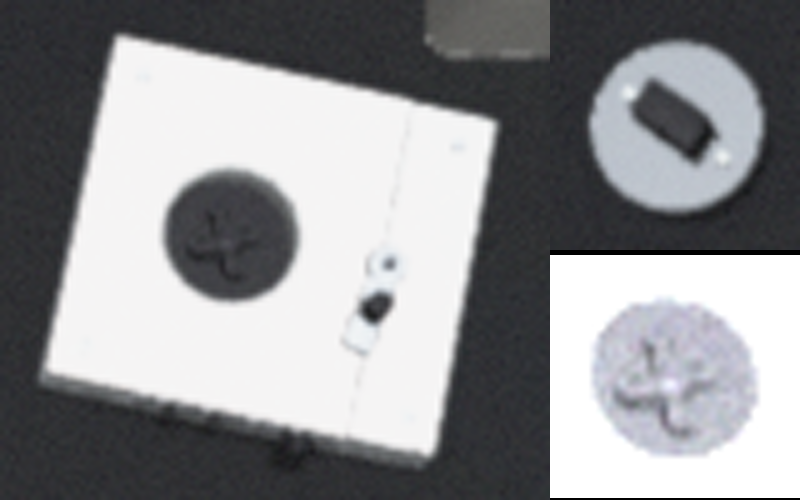

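Measured positions, consistent with the given sizes (flange 80 mm, well 63 mm, bar about 38 mm):
- **Head:** about (0.520, 0.300), bar at 55.6°.
- **Well:** about (0.5086, −0.0147), with the pump's x axis at −13°.
- **Drive cross:** roughly 17° (mod 90).

Now I'll approach.

Call:
carry_out:
  targets: [0, 5, 20, 20, 0, 0, 11, 40, 15, 1.5, 0, 11, 40, 10, 1.5, 0, 11, 40, 0, 1.5, 0, 11, 40, 0, 1.5, 0, 11, 40, 0, 1.5, 0, 11, 40, 0, 1.5, 0, 11, 40, 0, 1.5, 0, 11, 40, 0, 1.5, 0, 11, 40, 0, 1.5, 0, 11, 40, 0, 1.5, 0, 11, 40, 0, 1.5, 0, 11, 40, 0, 1.5, 0, 11, 40, 0, 1.5, 0, 11, 40, 0, 1.5, 0, 11, 40, 0, 1.5, 0, 11, 40, 0, 1.5, 0, 11, 40, 0, 1.5, 0, 11, 40, 0, 1.5, 0, 11, 40, 0, 1.5]
  newtons: 30

```text
t: 2.15
eef_pos: [0.4768, 0.1596, 0.2762]
tool_rot: [0.0, 0.901, 0.434, -0.0]
contact_force: [0.8, -0.6, -0.0]
gripper_width: 1.0
grasp_force: 0.0
```

```bash
cat > s.py <<'E'
from h import *
def st():
    o=bot.get_obs(); q=o['tool_rot']; 
    print('t%.2f'%o['t'],'p',np.round(o['eef_pos']*1000,1),'xang %.1f'%(2*np.degrees(np.arctan2(q[2],q[1]))),'F',np.round(o['contact_force'],1),'T',np.round(o['torque'],2),'w %.2f g %.1f'%(o['gripper_width'],o['grasp_force']),'q',np.round(o['q'],2),np.round(q,3))
if __name__=='__main__': st()
E
python3 s.py
```

```text
t2.15 p [476.8 159.6 276.2] xang 51.4 F [ 0.8 -0.6 -0. ] T [-0.04 -0.02  0.04] w 1.00 g 0.0 q [ 0.13  0.21 -0.66  1.87  0.14  1.11 -1.25] [ 0.     0.901  0.434 -0.   ]
```

Call:
carry_out:
  targets: [0, 12, 40, 0, 1, 0, 12, 40, 0, 1, 0, 12, 40, 0, 1, 0, 7, 20, -25, 1.2, 0, 0, 0, -35, 0, 0, 0, 0, -45, 0, 0, 0, 0, -45, 0, 0, 0, 0, -35, 0, 0, 0, 0, -10, 0, 0, 0, 0, 0, 0]

```text
t: 3.15
eef_pos: [0.5189, 0.2977, 0.0801]
tool_rot: [0.0, 0.885, 0.466, -0.001]
contact_force: [-0.3, -0.1, -0.2]
gripper_width: 1.002
grasp_force: 0.0
```

Run:
```python
from s import *
st(); c=cam('top'); d=cam('scene')
a=cv2.resize(c['frame'][190:300,190:310],(400,367),interpolation=cv2.INTER_CUBIC); b=cv2.resize(d['frame'][210:320,200:320],(400,367),interpolation=cv2.INTER_CUBIC)
cv2.imwrite('pics/g1.png',np.hstack([a,b])[:,:,::-1])
```

```text
t3.15 p [518.9 297.7  80.1] xang 55.6 F [-0.3 -0.1 -0.2] T [ 0.03 -0.04 -0.03] w 1.00 g 0.0 q [-0.18  0.61 -0.59  1.83  0.44  0.84 -1.59] [ 0.     0.885  0.466 -0.001]
```

View pics/g1.png

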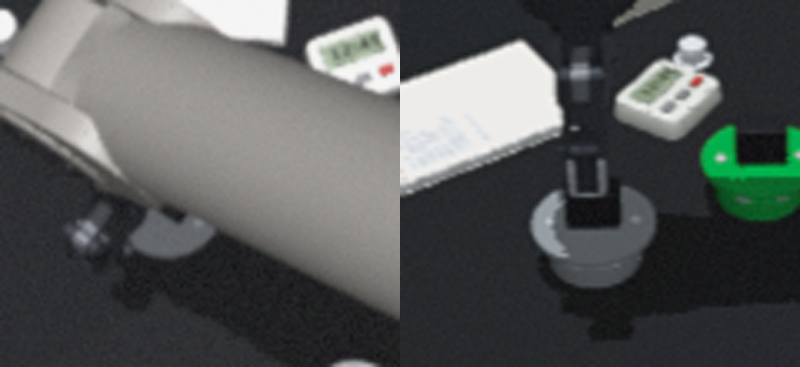

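The gripper sits over the grey head: in the scene crop the finger is at (587,180) and the bar at (593,205). I'll descend and grip.

Call:
carry_out:
  targets: [0, 1, 2, -15, 0, 0, 0, 0, -15, 0, 0, 0, 0, -12, 0, 0, 0, 0, 0, 0, 120, 0, 0, 0, 0, 200, 0, 0, 0, 0, 255, 0, 0, 0, 0, 255, 0, 0, 0, 0, 255, 0, 0, 0, 0, 255, 0, 0, 0, 0, 255, 0, 0, 0, 0]
  newtons: 40

```text
t: 4.35
eef_pos: [0.521, 0.3003, 0.0397]
tool_rot: [0.0, 0.885, 0.466, 0.0]
contact_force: [0.3, -1.2, 3.9]
gripper_width: 0.227
grasp_force: 43.7
```

```bash
python3 s.py
```

```text
t4.35 p [521.  300.3  39.7] xang 55.6 F [ 0.3 -1.2  3.9] T [-0.07  0.18  0.01] w 0.23 g 43.7 q [-0.21  0.66 -0.56  1.84  0.49  0.78 -1.63] [0.    0.885 0.466 0.   ]
```

Call:
carry_out:
  targets: [255, 0, 0, 20, 0, 255, 0, 0, 40, 0, 255, 0, 0, 45, 0, 255, 0, -10, 40, -2, 255, -1, -30, 0, -3, 255, -1, -35, 0, -3, 255, -2, -35, 0, -3, 255, -2, -35, 0, -3, 255, -2, -35, 0, -3, 255, -2, -35, 0, -3, 255, -2, -35, 0, -3, 255, 0, -30, 0, -3, 255, 0, -25, 0, -2.6, 255, 0, -10, 0, 0, 255, 0, 0, 0, 0, 255, 0, 0, 0, 0]

```text
t: 5.95
eef_pos: [0.5086, -0.0133, 0.1842]
tool_rot: [-0.0, 0.972, 0.235, 0.0]
contact_force: [0.9, 1.1, -1.2]
gripper_width: 0.222
grasp_force: 43.0
```

Run:
```python
from s import *
st(); c=cam('top'); d=cam('scene')
a=cv2.resize(c['frame'][200:310,320:440],(400,367),interpolation=cv2.INTER_CUBIC); b=cv2.resize(d['frame'][150:270,310:440],(400,367),interpolation=cv2.INTER_CUBIC)
cv2.imwrite('pics/g2.png',np.hstack([a,b])[:,:,::-1])
```

```text
t5.95 p [508.6 -13.3 184.2] xang 27.1 F [ 0.9  1.1 -1.2] T [ 0.06 -0.03 -0.01] w 0.22 g 43.0 q [ 0.33  0.3  -0.51  1.97  0.18  0.91 -1.36] [-0.     0.972  0.235  0.   ]
```

View pics/g2.png

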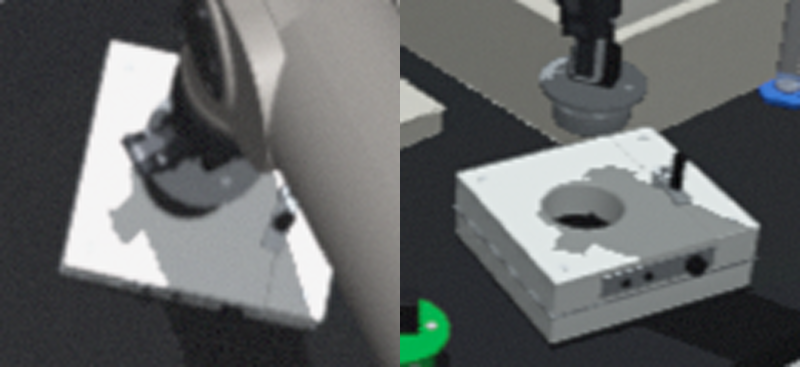

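Held upright and over the well: in the scene crop the head is at (592,100) and the well at (583,205). Lowering to the mouth.

Call:
carry_out:
  targets: [255, 0, -1, -30, 0, 255, 0, 0, -30, 0, 255, 0, 0, -15, 0, 255, 0, 0, -4, 0, 255, 0, 0, -4, 0, 255, 0, 0, -4, 0, 255, 0, 0, 0, 0]

```text
t: 6.75
eef_pos: [0.5091, -0.0155, 0.0976]
tool_rot: [0.0, 0.972, 0.234, 0.0]
contact_force: [-0.5, -0.2, -2.8]
gripper_width: 0.224
grasp_force: 42.9
```

Run:
```python
from s import *
st(); c=cam('top'); d=cam('scene')
a=cv2.resize(c['frame'][200:310,320:440],(400,367),interpolation=cv2.INTER_CUBIC); b=cv2.resize(d['frame'][160:260,320:430],(400,367),interpolation=cv2.INTER_CUBIC)
cv2.imwrite('pics/g3.png',np.hstack([a,b])[:,:,::-1])
```

```text
t6.75 p [509.1 -15.5  97.6] xang 27.0 F [-0.5 -0.2 -2.8] T [ 0.01  0.02 -0.03] w 0.22 g 42.9 q [ 0.29  0.43 -0.46  2.04  0.28  0.74 -1.45] [0.    0.972 0.234 0.   ]
```

View pics/g3.png

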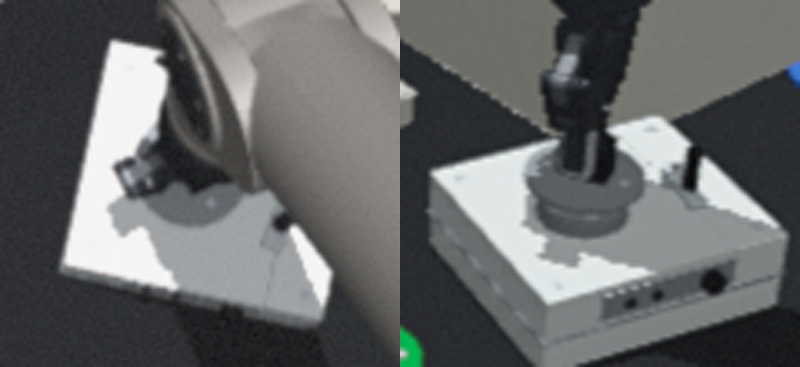

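The drum is entering the well with no contact force, so I'll lower it gently to the drive.

Call:
carry_out:
  targets: [255, 0, 0, -4, 0, 255, 0, 0, -4, 0, 255, 0, 0, -4, 0, 255, 0, 0, -3, 0, 255, 0, 0, -2, 0, 255, 0, 0, 0, 0]

```text
t: 7.45
eef_pos: [0.5091, -0.0156, 0.0805]
tool_rot: [0.0, 0.972, 0.234, 0.0]
contact_force: [-0.4, 0.1, 4.1]
gripper_width: 0.228
grasp_force: 43.9
```

```bash
python3 s.py
```

```text
t7.45 p [509.1 -15.6  80.5] xang 27.0 F [-0.4  0.1  4.1] T [0.1  0.11 0.01] w 0.23 g 43.9 q [ 0.28  0.45 -0.45  2.05  0.3   0.7  -1.47] [0.    0.972 0.234 0.   ]
```

It rests on the drive at the expected 80.5. Now I'll turn it under light pressure.

Call:
carry_out:
  targets: [255, 0, 0, -0.5, -2, 255, 0, 0, 0, -2, 255, 0, 0, 0, 0]

```text
t: 7.75
eef_pos: [0.5091, -0.0157, 0.0802]
tool_rot: [0.0, 0.98, 0.199, 0.0]
contact_force: [-0.4, -0.7, 4.4]
gripper_width: 0.229
grasp_force: 43.8
```

Call:
carry_out:
  targets: [255, 0, 0, 0, -2, 255, 0, 0, 0, -2, 255, 0, 0, 0, 0]

```text
t: 8.05
eef_pos: [0.5091, -0.0161, 0.0797]
tool_rot: [0.0, 0.986, 0.164, 0.0]
contact_force: [2.6, -0.7, -1.6]
gripper_width: 0.225
grasp_force: 43.1
```

```bash
python3 s.py
```

```text
t8.05 p [509.1 -16.1  79.7] xang 18.9 F [ 2.6 -0.7 -1.6] T [-0.24 -0.62 -0.05] w 0.23 g 43.1 q [ 0.25  0.45 -0.42  2.05  0.28  0.69 -1.59] [0.    0.986 0.164 0.   ]
```

The push from below has vanished, so the slots match at about 19°. Lowering it home.

Call:
carry_out:
  targets: [255, 0, 0, -1.5, -1.5, 255, 0, 0, -1.5, 0, 255, 0, 0, -1.5, 0, 255, 0, 0, 0, 0]

```text
t: 8.45
eef_pos: [0.509, -0.0161, 0.0751]
tool_rot: [0.0, 0.988, 0.152, 0.0]
contact_force: [4.6, -2.8, -2.3]
gripper_width: 0.224
grasp_force: 42.9
```

```bash
python3 s.py
```

```text
t8.45 p [509.  -16.1  75.1] xang 17.5 F [ 4.6 -2.8 -2.3] T [-0.61 -0.93  0.04] w 0.22 g 42.9 q [ 0.24  0.46 -0.41  2.05  0.28  0.68 -1.61] [0.    0.988 0.152 0.   ]
```

Call:
carry_out:
  targets: [255, 0.7, -0.5, -0.5, 0, 255, 0, 0, -1, 0, 255, 0, 0, -0.5, 0, 255, 0, 0, 0, 0]

```text
t: 8.85
eef_pos: [0.5092, -0.0162, 0.0738]
tool_rot: [0.0, 0.988, 0.152, -0.0]
contact_force: [-0.3, -0.4, 6.9]
gripper_width: 0.222
grasp_force: 44.2
```

```bash
python3 s.py
```

```text
t8.85 p [509.2 -16.2  73.8] xang 17.5 F [-0.3 -0.4  6.9] T [-0.15  0.15  0.02] w 0.22 g 44.2 q [ 0.24  0.46 -0.41  2.05  0.28  0.68 -1.61] [ 0.     0.988  0.152 -0.   ]
```

It's seated: TCP at 73.8 (expected 73.7), resting on the deck with side forces gone. I'll release, retreat and look.

Call:
carry_out:
  targets: [120, 0, 0, 1.5, 0, 90, 0, 0, 0, 0, 90, 0, 0, 0, 0, 90, 0, 0, 0, 0, 90, 0, 0, 10, 0, 90, 0, 0, 30, 0, 90, 0, 0, 40, 0, 90, -10, -20, 40, 8, 90, -10, -20, 20, 8, 90, -10, -10, 0, 8, 90, 0, 0, 0, 8, 90, 0, 0, 0, 8, 90, 0, 0, 0, 8, 90, 0, 0, 0, 8, 90, 0, 0, 0, 8, 90, 0, 0, 0, 8, 90, 0, 0, 0, 8]

```text
t: 10.55
eef_pos: [0.4793, -0.0662, 0.2154]
tool_rot: [0.0, 0.657, 0.754, -0.0]
contact_force: [0.4, -0.7, -0.1]
gripper_width: 0.645
grasp_force: 0.0
```

Call:
carry_out:
  targets: [90, 0, 0, 0, 8, 90, 0, 0, 0, 8, 90, 0, 0, 0, 8, 90, 0, 0, 0, 8, 90, 0, 0, 0, 8, 90, 0, 0, 0, 8, 90, 0, 0, 0, 8, 90, 0, 0, 0, 8, 90, 0, 0, 0, 5.7, 90, 0, 0, 0, 0]

```text
t: 11.55
eef_pos: [0.4793, -0.0663, 0.2153]
tool_rot: [0.0, 0.111, 0.994, -0.0]
contact_force: [-0.3, 0.7, 0.5]
gripper_width: 0.646
grasp_force: 0.0
```

Run:
```python
from s import *
st(); c=cam('top'); d=cam('scene')
a=cv2.resize(c['frame'][200:310,320:440],(400,367),interpolation=cv2.INTER_CUBIC); b=cv2.resize(d['frame'][160:260,320:430],(400,367),interpolation=cv2.INTER_CUBIC)
cv2.imwrite('pics/g4.png',np.hstack([a,b])[:,:,::-1])
print('pred knob top/mid/bottom scene',[np.round(proj(d,(.4697,-.0805,z)),1) for z in(.1045,.0745)],'flange ctr',proj(d,(.509,-.0155,.067)))
```

```text
t11.55 p [479.3 -66.3 215.3] xang 167.2 F [-0.3  0.7  0.5] T [-0.01  0.02  0.01] w 0.65 g 0.0 q [ 0.78  0.3  -0.9   1.97  0.28  1.    1.1 ] [ 0.     0.111  0.994 -0.   ]
pred knob top/mid/bottom scene [array([401.5, 199.1]), array([400.1, 209.7])] flange ctr (np.float64(368.8917374993397), np.float64(214.15317281592846))
```

View pics/g4.png

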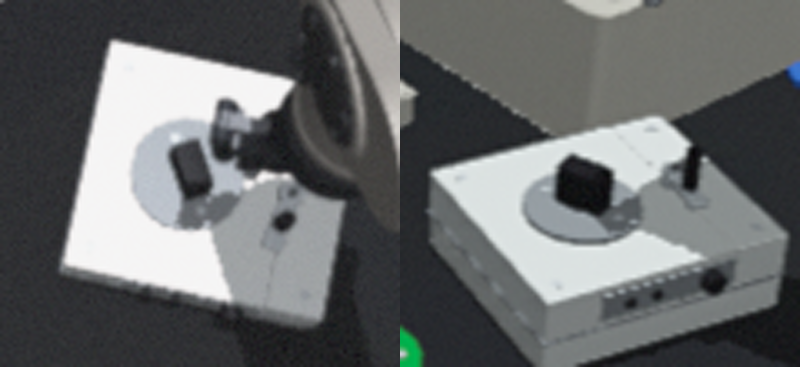

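The flange lies flat on the deck, and the open latch knob is at scene (400.6, 200–211), matching the prediction (401, 199–210). Going to the knob.

Call:
carry_out:
  targets: [90, -9.6, -14.2, -30, 0, 90, 0, 0, -40, 0, 90, 0, 0, -30, 0, 90, 0, 0, -20, 0, 90, 0, 0, -11, 0, 90, 0, 0, 0, 0]
  newtons: 20

```text
t: 12.25
eef_pos: [0.4691, -0.0803, 0.083]
tool_rot: [-0.001, 0.112, 0.994, 0.0]
contact_force: [0.3, -0.3, -0.0]
gripper_width: 0.65
grasp_force: 0.0
```

Call:
carry_out:
  targets: [150, 0, 0, 0, 0, 195, 0, 0, 0, 0, 195, 0, 0, 0, 0, 195, 0, 0, 0, 0]

```text
t: 12.65
eef_pos: [0.4703, -0.0807, 0.0845]
tool_rot: [0.001, 0.112, 0.994, -0.0]
contact_force: [-0.0, -0.7, 0.0]
gripper_width: 0.234
grasp_force: 0.0
```

Run:
```python
from s import *
st(); d=cam('scene')
b=cv2.resize(d['frame'][160:260,320:430],(600,545),interpolation=cv2.INTER_CUBIC)
cv2.imwrite('pics/g5.png',b[:,:,::-1])
# arc waypoints (mm) relative, every 10 deg
th=np.radians(np.arange(0,101,10)); a=np.pi-th-np.radians(12.8); p=24*np.c_[np.cos(a),np.sin(a)]; print(np.round(np.diff(p,axis=0),1).tolist())
```

```text
t12.65 p [470.3 -80.7  84.5] xang 167.2 F [-0.  -0.7  0. ] T [ 0.01  0.03 -0.02] w 0.23 g 0.0 q [ 0.68  0.48 -0.77  2.1   0.49  0.75  0.93] [ 0.001  0.112  0.994 -0.   ]
[[1.3, 4.0], [2.0, 3.7], [2.6, 3.3], [3.1, 2.8], [3.5, 2.2], [3.9, 1.6], [4.1, 0.9], [4.2, 0.2], [4.1, -0.6], [4.0, -1.3]]
```

View pics/g5.png

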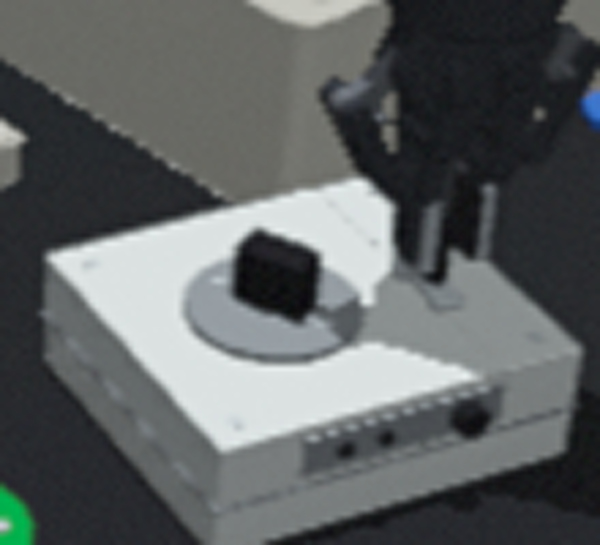

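The knob is between the fingers. I'll close lightly on it to confirm, then swing it.

Call:
carry_out:
  targets: [255, 0, 0, 0, 0, 255, 0, 0, 0, 0, 255, 0, 0, 0, 0]

```text
t: 13.0
eef_pos: [0.4699, -0.0801, 0.0841]
tool_rot: [0.0, 0.111, 0.994, 0.0]
contact_force: [-2.3, 2.5, 6.0]
gripper_width: 0.131
grasp_force: 21.0
```

Call:
carry_out:
  targets: [255, 0.6, 2, 0, -5, 255, 0.7, 2, 0, -5, 255, 1, 1.9, 0, -5, 255, 1, 1.8, 0, -5, 255, 1.3, 1.7, 0, -5, 255, 1.3, 1.6, 0, -5, 255, 1.5, 1.4, 0, -5, 255, 1.6, 1.4, 0, -5, 255, 1.7, 1.1, 0, -5]

```text
t: 13.9
eef_pos: [0.4815, -0.0665, 0.0842]
tool_rot: [0.001, 0.485, 0.875, -0.0]
contact_force: [1.8, -2.9, 2.1]
gripper_width: 0.128
grasp_force: 20.6
```

```bash
python3 s.py
```

```text
t13.90 p [481.5 -66.5  84.2] xang 122.0 F [ 1.8 -2.9  2.1] T [-0.55 -0.25  0.1 ] w 0.13 g 20.6 q [ 0.49  0.44 -0.59  2.09  0.37  0.71  0.22] [ 0.001  0.485  0.875 -0.   ]
```

Call:
carry_out:
  targets: [255, 1.8, 1.1, 0, -5, 255, 1.9, 0.9, 0, -5, 255, 2, 0.7, 0, -5, 255, 2, 0.5, 0, -5, 255, 2.1, 0.4, 0, -5, 255, 2.1, 0.2, 0, -5, 255, 2.1, 0, 0, -5, 255, 2.1, -0.2, 0, -5, 255, 2.1, -0.4, 0, -5, 255, 1.5, -0.4, 0, -2, 255, 0, 0, 0, 0]

```text
t: 15.0
eef_pos: [0.4984, -0.0646, 0.0839]
tool_rot: [-0.0, 0.793, 0.609, -0.002]
contact_force: [-6.5, -3.7, 9.8]
gripper_width: 0.128
grasp_force: 21.5
```

```bash
python3 s.py
```

```text
t15.00 p [498.4 -64.6  83.9] xang 75.1 F [-6.5 -3.7  9.8] T [-0.77  1.44  0.06] w 0.13 g 21.5 q [ 0.32  0.43 -0.39  2.06  0.25  0.7  -0.49] [-0.     0.793  0.609 -0.002]
```

It's resisting at the predicted stop angle (about 91°). Releasing, retreating and checking.

Call:
carry_out:
  targets: [220, -1, 0.5, 0, 0, 180, 0, 0, 0, 0, 150, 0, 0, 0, 0, 150, 0, 0, 0, 0, 150, 0, 0, 10, 0, 150, 0, 0, 20, 0, 150, 0, 0, 40, 0, 150, 0, 0, 40, 0, 150, 0, 0, 40, 0, 150, -10, -45, 10, 0, 150, -10, -45, 0, 0, 150, -10, -45, 0, 0, 150, -10, -45, 0, 0, 150, 0, 0, 0, 0]

```text
t: 16.4
eef_pos: [0.4567, -0.2493, 0.2443]
tool_rot: [0.001, 0.795, 0.606, -0.001]
contact_force: [-0.1, -0.3, 0.8]
gripper_width: 0.408
grasp_force: 0.0
```

Run:
```python
from s import *
st(); c=cam('top'); d=cam('scene')
a=cv2.resize(c['frame'][200:310,320:440],(400,367),interpolation=cv2.INTER_CUBIC); b=cv2.resize(d['frame'][160:260,320:430],(400,367),interpolation=cv2.INTER_CUBIC)
cv2.imwrite('pics/g6.png',np.hstack([a,b])[:,:,::-1])
print('pred top piv,tip',[np.round((np.array(proj(c,p))-[320,200])*400/120) for p in((.4931,-.0858,.0745),(.5024,-.0449,.0745))],'scene knob top',(np.array(proj(d,(.4984,-.0624,.1045)))-[320,160])*3.64+[400,0])
```

```text
t16.40 p [ 456.7 -249.3  244.3] xang 74.6 F [-0.1 -0.3  0.8] T [-0.03  0.05 -0.04] w 0.41 g 0.0 q [ 0.65  0.23 -0.32  1.89  0.09  1.03  0.03] [ 0.001  0.795  0.606 -0.001]
pred top piv,tip [array([292., 190.]), array([231., 177.])] scene knob top [645.58710512 132.61927199]
```

View pics/g6.png

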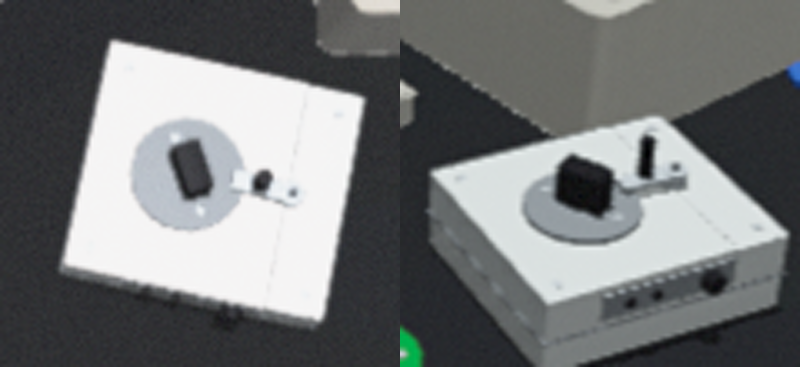

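The latch is over the flange, with the arm tip at (235,182) and pivot at (292,192) in the top crop. The arm's slope of about 10° against the case's 12.6° hints that letting go may have dragged it 2–3° short. I'll nudge it to the stop with a loose cage, so letting go can't pull it back.

Call:
carry_out:
  targets: [150, 10, 45, 0, 0, 150, 10, 45, 0, 0, 150, 10, 45, 0, 0, 150, 10, 45, 0, 0, 150, 0, 5, -40, 0, 150, 0, 0, -40, 0, 150, 0, 0, -40, 0, 150, 0, 0, -25, 0, 150, 0, 0, -15, 0, 195, 0, 0, 0, 0, 195, 0, 0, 0, 0, 195, 0, 0, 0, 0]

```text
t: 17.7
eef_pos: [0.5003, -0.0565, 0.0851]
tool_rot: [0.001, 0.792, 0.611, 0.001]
contact_force: [0.6, 0.4, 0.1]
gripper_width: 0.232
grasp_force: 0.0
```

Call:
carry_out:
  targets: [195, 1, -0.2, 0, 0, 195, 1, -0.2, 0, 0, 195, 1, -0.2, 0, 0, 195, 1, -0.3, 0, 0, 195, 0, 0, 0, 0]

```text
t: 18.2
eef_pos: [0.5035, -0.0583, 0.0839]
tool_rot: [0.0, 0.792, 0.61, 0.0]
contact_force: [0.0, -0.0, 0.5]
gripper_width: 0.232
grasp_force: 0.0
```

```bash
python3 s.py
```

```text
t18.20 p [503.5 -58.3  83.9] xang 75.2 F [ 0.  -0.   0.5] T [-0.02 -0.02  0.01] w 0.23 g 0.0 q [ 0.32  0.44 -0.4   2.06  0.26  0.7  -0.5 ] [0.    0.792 0.61  0.   ]
```

Call:
carry_out:
  targets: [195, 1, -1, 0, 0, 195, 1, -1, 0, 0, 195, 1, -1, 0, 0, 195, 0, 0, 0, 0]

```text
t: 18.6
eef_pos: [0.504, -0.0595, 0.0833]
tool_rot: [-0.002, 0.792, 0.611, -0.001]
contact_force: [-6.7, 5.6, 5.8]
gripper_width: 0.239
grasp_force: 3.9
```

```bash
python3 s.py
```

```text
t18.60 p [504.  -59.5  83.3] xang 75.3 F [-6.7  5.6  5.8] T [ 1.14  1.47 -0.07] w 0.24 g 3.9 q [ 0.32  0.44 -0.4   2.05  0.26  0.7  -0.5 ] [-0.002  0.792  0.611 -0.001]
```

It's hard against the stop (6.7 N). I'll back off inside the free play, lift, retreat and check.

Call:
carry_out:
  targets: [195, -3, 3, 0, 0, 195, -2, 0, 0, 0, 170, 0, 0, 0, 0, 150, 0, 0, 0, 0, 150, 0, 0, 15, 0, 150, 0, 0, 30, 0, 150, 0, 0, 40, 0, 150, 0, 0, 40, 0, 150, 0, 0, 30, 0, 150, -10, -45, 0, 0, 150, -10, -45, 0, 0, 150, -10, -45, 0, 0, 150, -10, -45, 0, 0, 150, 0, 0, 0, 0]

```text
t: 20.0
eef_pos: [0.4586, -0.2458, 0.2387]
tool_rot: [0.001, 0.796, 0.606, -0.001]
contact_force: [0.8, -0.6, 0.2]
gripper_width: 0.413
grasp_force: 0.0
```

Run:
```python
from s import *
st(); c=cam('top'); d=cam('scene'); save(c,'top9')
a=cv2.resize(c['frame'][200:310,320:440],(400,367),interpolation=cv2.INTER_CUBIC); b=cv2.resize(d['frame'][160:260,320:430],(400,367),interpolation=cv2.INTER_CUBIC)
cv2.imwrite('pics/g7.png',np.hstack([a,b])[:,:,::-1])
f0=cv2.imread('pics/top0.png').astype(int); f1=cv2.imread('pics/top9.png').astype(int)
for n,(x0,y0,x1,y1) in dict(left=(165,150,330,330)).items():
    m=(abs(f0-f1).max(2)>60)[y0:y1,x0:x1]; n,l,s,ct=cv2.connectedComponentsWithStats(m.astype(np.uint8)); print([(s[i].tolist()) for i in range(1,n) if s[i][4]>8])
```

```text
t20.00 p [ 458.6 -245.8  238.7] xang 74.6 F [ 0.8 -0.6  0.2] T [ 0.03  0.04 -0.01] w 0.41 g 0.0 q [ 0.65  0.24 -0.33  1.9   0.09  1.02  0.01] [ 0.001  0.796  0.606 -0.001]
[[58, 83, 35, 34, 788]]
```

View pics/g7.png

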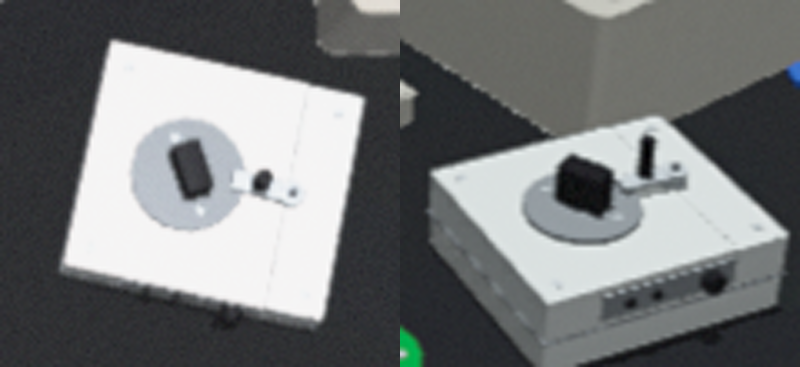

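The picture hasn't changed, so the latch was already at its stop, over the flange at (235,182). The flange is flat on the deck. On the left part of the bench, only the head's old spot has changed. Handing in.

```bash
python3 -c "
from station import bot
print(bot.hand_in())"
```

```text
the job is handed in; nothing more can be done
None
```

The roller head is fully home with its flange flat on the deck, the latch is over the flange at its stop, and the gripper is clear. The job was handed in at about 20 s, with no other bench item seen to move.

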